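Unload the resin casting unit and start its next cycle

TASK

Push the button fully down and let it go to end the cure, then slide the clear guard fully open, lift every cast bar out of the mould and put it inside the blue tray. When all bars are in the tray, slide the guard fully shut again and only then push the button fully down and let it go once more to start the next cycle. Never push the button while the guard is open over the mould, and leave the jars and the glass cup where they stand.

Things in the scene. Friction and masses are not known exactly. Their poses are not given: they have to be found in the camera images.
- unit: Casting unit, fixed to the bench, turned a little: an aluminium mould block 160 x 170 mm, top 45 mm above the bench, and on its +y side a grey parking deck of the same height (180 x 345 mm in all). Two grey side rails, 69 mm high, run along y at x = +-85 mm. Origin on the bench under the centre of the mould block, x and y along its sides.
- mould_top (a point): Centre of the mould block's upper face, 45 mm above the bench. Six dog-bone-shaped cavities, 10 mm deep, long side along the unit's x, are centred at x = -35 and +35 mm, y = -52, 0 and +52 mm from here; some are empty.
- guard (a joint): Sliding guard: a clear plate 160 x 150 mm with a dark frame, on the rails 70 mm above the bench. 0 = fully shut (centred over the mould), 0.18 m = fully open (over the deck); it opens along the unit's +y, with about 2.5 N of friction, and stays where it is left. Each end is a hard stop. It may start up to 30 mm ajar.
- guard_grip (a point): Grip of the guard: an upright black fin in the middle of the plate, 50 mm long along the unit's x, 14 mm thick along its y, its top 110 mm above the bench, 36 mm above the plate. The point lies on its middle line, 14 mm below the top, and moves with the guard.
- start (a joint): Spring push button, round, 36 mm across, on a grey box 100 x 100 x 40 mm fixed to the bench to one side. 0 = up, 0.007 m = fully down; it moves straight down, needs about 5 N for the full travel and springs back by itself.
- start_top (a point): Centre of the button's upper face (62 mm above the bench when up).
- tray: Blue open plastic tray, loose, 200 x 150 x 36 mm outside, walls and floor 5 mm; origin at the centre of its underside, x along its 200 mm side, z up. 0.45 kg.
- bar0: Cast resin test bar, dog-bone-shaped, 56 mm long (its x), 24 mm thick (its z), ends 22 mm wide and a neck 14 mm wide and 32 mm long (its y); about 35 g. Origin at the centre of its underside. In its cavity it stands 14 mm proud of the mould block, top 59 mm above the bench. May be absent.
- bar1: Cast resin test bar, dog-bone-shaped, 56 mm long (its x), 24 mm thick (its z), ends 22 mm wide and a neck 14 mm wide and 32 mm long (its y); about 35 g. Origin at the centre of its underside. In its cavity it stands 14 mm proud of the mould block, top 59 mm above the bench. May be absent.
- bar2: Cast resin test bar, dog-bone-shaped, 56 mm long (its x), 24 mm thick (its z), ends 22 mm wide and a neck 14 mm wide and 32 mm long (its y); about 35 g. Origin at the centre of its underside. In its cavity it stands 14 mm proud of the mould block, top 59 mm above the bench. May be absent.
- bar3: Cast resin test bar, dog-bone-shaped, 56 mm long (its x), 24 mm thick (its z), ends 22 mm wide and a neck 14 mm wide and 32 mm long (its y); about 35 g. Origin at the centre of its underside. In its cavity it stands 14 mm proud of the mould block, top 59 mm above the bench. May be absent.
- bar4: Cast resin test bar, dog-bone-shaped, 56 mm long (its x), 24 mm thick (its z), ends 22 mm wide and a neck 14 mm wide and 32 mm long (its y); about 35 g. Origin at the centre of its underside. In its cavity it stands 14 mm proud of the mould block, top 59 mm above the bench. May be absent.
- bar5: Cast resin test bar, dog-bone-shaped, 56 mm long (its x), 24 mm thick (its z), ends 22 mm wide and a neck 14 mm wide and 32 mm long (its y); about 35 g. Origin at the centre of its underside. In its cavity it stands 14 mm proud of the mould block, top 59 mm above the bench. May be absent.
- amber_jar: Amber glass jar with black cap, 68 mm across, 115 mm tall; stands beyond the unit, not part of the job. Origin at the centre of its underside.
- white_jar: White plastic jar with red cap, 80 mm across, 100 mm tall; stands beyond the unit, not part of the job. Origin at the centre of its underside.
- beaker: Glass cup, 64 mm across, 85 mm tall; stands beyond the unit, not part of the job. Origin at the centre of its underside.
Not all that is in view belongs to the job. Of the things that look like the tray, the larger one is meant.

How it is judged:
By the outcome, as a careful person would: the job done as asked, in the order asked, and still so for the second after the job is handed in, with the robot touching nothing.
Of bar0, bar1, bar2, bar3, bar4, bar5 only 4 to 6 are there at a start; the rules pass over those that are not, and their reading is None.
At some moment in a run one of tray may be knocked a few centimetres aside while the robot is not near it.
Once in a run the grip may slacken for a moment while it holds something.
It also fails if it takes over 210 s, if anything falls off the work surface, if the arm or the gripper's body presses on something with over 40 N, if the wrist force passes 120 N, or if a joint passes its speed limit or range.

ROBOT

A 6-joint arm with a two-finger parallel gripper is mounted at the origin on the work surface. World frame = base frame: x ahead of the robot, y to its left, z up, the work surface at z = 0. Lengths are in m, angles in rad, forces in N, time in s.
With the tool pointing down it reaches from about 0.35 to 0.975 m from the base axis. Payload 4.9 kg.
Tool frame: the origin (TCP) lies between the finger pads; the fingertips stand 19 mm ahead of it and the grasp point (between the pads) is the TCP; z points along the fingers, y is the line along which they close (so a half turn about z gives the same grasp; the last joint's range is limited). The gripper opens to 85 mm and grips with 20 to 120 N. Pads are 22 mm wide; open, the fingers measure 114 mm over their backs; the gripper's body (76 mm by 85 mm) begins 54 mm behind the grasp point. The pads swing forward as they close: fully open they stand 13 mm farther back than shut.
Start: joints at [-1.281, 0.053, 1.613, -0, 1.476, -0.119], TCP at [0.248, -0.573, 0.25] pointing down, gripper open.
Joint ranges: [-3.01, 3.01], [-1.01, 2.22], [0.06, 2.58], [-1.02, 4.17], [0.09, 2.62], [-3.14, 3.14]. Speed limits (rad/s): [2.57, 2.57, 3.14, 3.14, 3.14, 3.14].

INTERFACE

Orientations are given as a rotation vector (axis times angle).
In Python, from station import ctrl gives the robot as it stands. The module is installed in compiled form; this text tells all that it offers.
- The arm moves only by the tool servo_tool, never from a script. Its argument "increments" is a list that holds one entry, the list of rows, each a list of 5 numbers: the finger opening in cm, from 0 to 8.54, then the shift along the tool's x, y, z in cm, then the turn about the tool's z in degrees. A call has 1 to 5 rows; each row is the pose to reach, as a shift and turn from the pose commanded when the call began, along the tool's axes at that moment; what a row does not reach only later rows make up. A row lasts 1/10 s, in which the tool goes at most 50 mm and 8.59 degrees, less where a joint would pass 70% of its speed; a pose out of reach is approached as far as the arm can. A call with a gripper value outside its range is refused whole. The fingers move at their own pace and stop on an object; "newtons" is the grip in N (left out, the last holds). Time passes only in rows, so rows that repeat a pose let the fingers close. It gives the time, the measured TCP pose, the force, the opening and the grip force at its end, in the units of the state.
- ctrl.get_obs(): the state, without advancing time (a new reading comes with each control period).
- ctrl.get_image(name): name is "scene" or "top" or "wrist"; returns a dict with "img" (400x640x3 uint8, red, green, blue), "fx", "fy", "cx", "cy" (pixels), "rvec" (rotation vector, rad) and "tvec" (3), from world to camera coordinates, as OpenCV has them; the wrist camera has in their place "mount" (4x4, takes a point from camera to tool coordinates, whose origin is the TCP and whose axes are the flange's). Camera axes: x right, y down, z forward; pixel columns grow to the right and rows downward; lengths in m; the calibration is good to about 2 mm. A picture is of the moment at which its call begins: read the wrist's pose just before it. There is no depth.
- ctrl.finish_job(): hands the job in; it is judged then, once.
The state is a dict: "t": time; "q": joint angles; "dq": joint speeds; "effort": joint torques, N m; "tool_pos": TCP position; "tool_rot": TCP orientation; "contact_force": force on the tool from outside, world axes, zero at the start; "wrist_torque": the same for the moment, N m; "opening": finger opening in m; "grip_force": force on a finger pad.
Only numpy, scipy, OpenCV 4.12 (cv2) and the standard library are available. Lean on these libraries where they do the work, as an engineer would, in place of code of your own. Each camera call takes 0.05 s, during which the arm holds its last target. There are 200 camera calls.

## Working session

There is one attempt and no reset: what is moved stays moved. The work goes in short steps, Python scripts to look and compute and a tool call to move; the robot and the scene stay as the last step left them, time stands still between calls to the robot, and variables do not carry over. Pictures are saved under pics/ and viewed, at most 14 in all, crops included, and the job is handed in when it is done.

Besides the shell and the picture viewer there is one more tool, called after "Request:" by a JSON object that holds its "method" and its "body". servo_tool: Moves the arm, as the interface text tells. Its arguments: {"type":"object","properties":{"increments":{"type":"array"},"newtons":{"type":"number"}},"required":["increments"]}

```bash
mkdir -p pics; cat > h.py <<'E'
import numpy as np, cv2
from station import ctrl
R=lambda v: cv2.Rodrigues(np.array(v,float))[0]
def snap(name,fn=None):
    o=ctrl.get_obs(); d=ctrl.get_image(name)
    if name=="wrist":
        T=np.eye(4);T[:3,:3]=R(o["tool_rot"]);T[:3,3]=o["tool_pos"]
        M=T@np.array(d["mount"]); d["Rc"]=M[:3,:3]; d["C"]=M[:3,3]
    else:
        r=R(d["rvec"]); d["Rc"]=r.T; d["C"]=-r.T@np.array(d["tvec"]).ravel()
    if fn: cv2.imwrite("pics/"+fn,d["img"][:,:,::-1])
    return d
def ray(d,px,z):
    px=np.atleast_2d(np.array(px,float))
    v=np.c_[(px[:,0]-d["cx"])/d["fx"],(px[:,1]-d["cy"])/d["fy"],np.ones(len(px))]@d["Rc"].T
    return d["C"]+v*((z-d["C"][2])/v[:,2])[:,None]
def proj(d,P):
    c=(np.atleast_2d(P)-d["C"])@d["Rc"]
    return np.c_[c[:,0]/c[:,2]*d["fx"]+d["cx"],c[:,1]/c[:,2]*d["fy"]+d["cy"]]
def tool(P):  # world point -> shift in tool axes, cm
    o=ctrl.get_obs(); return (np.array(P)-o["tool_pos"])@R(o["tool_rot"])*100
E
python3 - <<'E'
from h import *
o=ctrl.get_obs();print(o); print(R(o["tool_rot"]).round(3))
a=snap("top","top0.png");b=snap("scene","scene0.png")
print(a["C"],b["C"],a["fx"],b["fx"])
E
```

```text
{'t': 0.0, 'q': array([-1.28098371e+00,  5.33486328e-02,  1.61428353e+00, -2.37198617e-05,
        1.47597856e+00, -1.18974971e-01]), 'dq': array([-0.00077035, -0.00116992,  0.00110343,  0.00116312, -0.00099477,
        0.00039238]), 'effort': array([-1.39330554e-03, -3.93690240e+01, -3.70173025e+01, -1.85120784e-04,
        7.13565300e-03,  4.01274235e-06]), 'tool_pos': array([ 0.2482792 , -0.57294309,  0.24907432]), 'tool_rot': array([-3.07423029e+00, -6.37256181e-01,  3.07203522e-04]), 'contact_force': array([0.28205947, 0.67401114, 1.37868037]), 'wrist_torque': array([-0.03656774, -0.00422674,  0.01610159]), 'grip_force': 0.0, 'opening': 0.08564374963665343}
[[ 0.918  0.397 -0.001]
 [ 0.397 -0.918  0.002]
 [ 0.    -0.002 -1.   ]]
[ 0.50082096 -0.13240046  1.56194365] [ 1.05601061 -0.90668968  1.05169043] 493.69702493262696 456.1139274538408
```

View pics/top0.png

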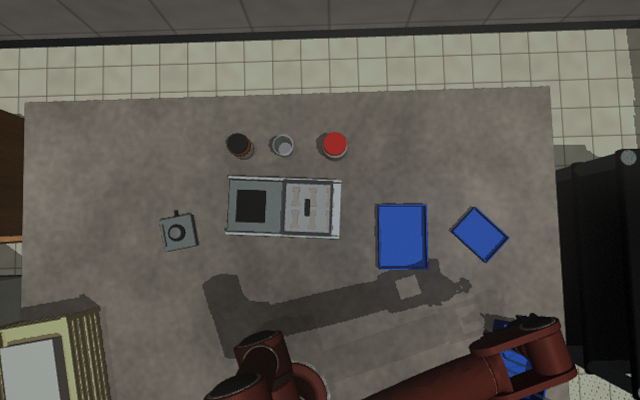

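View pics/scene0.png

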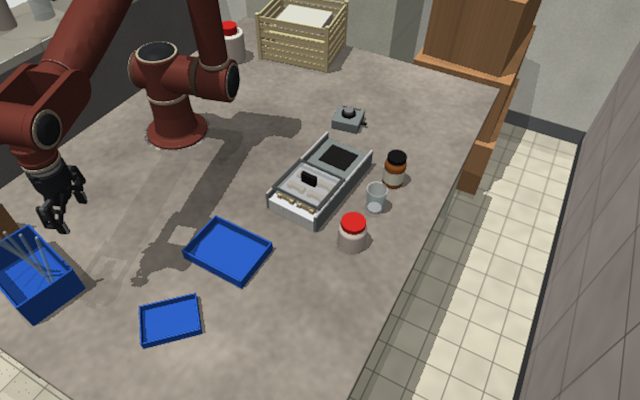

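Tray candidates in the top view are (402,236), about 50x65 px, (480,234), about 40x40 px, and a deep bin with rods near (515,350). The one at (402,236) is the largest shallow tray, so it fits 200x150. I'll check sizes numerically and in an enlarged crop.

```bash
cat > m.py <<'E'
from h import *
def blue(a,z=0.036):
    h=cv2.cvtColor(a["img"],cv2.COLOR_RGB2HSV)
    m=cv2.inRange(h,(105,120,50),(125,255,255))
    out=[]
    for c in cv2.findContours(m,cv2.RETR_EXTERNAL,cv2.CHAIN_APPROX_NONE)[0]:
        if cv2.contourArea(c)<600: continue
        W=ray(a,c[:,0,:],z)[:,:2].astype(np.float32)
        r=cv2.minAreaRect(W*1000); out.append((c[:,0].mean(0).round(),np.round(r[0],1),np.round(r[1],1),round(r[2],1)))
    return out
E
python3 - <<'E'
from m import *
a=snap("top")
for t in blue(a): print(*t)
g=cv2.cvtColor(a["img"],cv2.COLOR_RGB2GRAY)
# button
c=g[212:255,155:202]; big=cv2.resize(a["img"][165:275,150:520],None,fx=2.1,fy=2.1,interpolation=cv2.INTER_CUBIC)
cr=cv2.resize(a["img"][170:245,220:345],None,fx=6,fy=6,interpolation=cv2.INTER_CUBIC)
big=cv2.resize(big,(750,223)); cr=cv2.resize(cr,(750,375))
out=np.vstack([cr[:375],big])
cv2.imwrite("pics/crop1.png",out[:598,:,::-1])
E
```

```text
[480. 234.] [ 485.2 -589.6] [142.5 106.2] 45.1
[403. 236.] [ 485.4 -352.3] [150.2 200.1] 89.2
```

View pics/crop1.png

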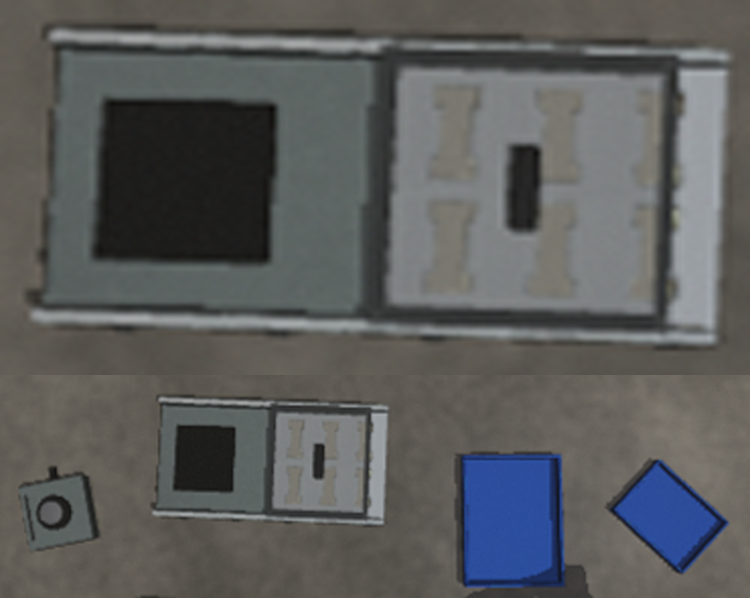

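The crop confirms (402,236) as the 200x150 tray, with the other one 142x106. It also shows the guard ajar, with the mould's right strip uncovered. The fin is near (307,201) and the button near (177,233). Now for metric poses.

```bash
python3 - <<'E'
from h import *
a=snap("top");b=snap("scene")
g=cv2.cvtColor(a["img"],cv2.COLOR_RGB2GRAY)
L=[(228,174.7),(225.3,223),(339.3,227),(341.3,178.3)]
W=ray(a,L,.069); print(W.round(4)); print([np.linalg.norm(W[i]-W[(i+1)%4]).round(4) for i in range(4)])
def dark(g,x0,y0,x1,y1,t):
    m=(g[y0:y1,x0:x1]<t).astype(np.uint8)
    n,l,s,c=cv2.connectedComponentsWithStats(m)
    return [(s[i,4],(c[i]+[x0,y0]).round(2),s[i,:4]+[x0,y0,0,0]) for i in range(1,n) if s[i,4]>15]
for t in(40,60): print(t,dark(g,295,188,320,216,t))
for t in(40,60): print(t,dark(g,160,215,200,250,t))
print("fin@.110",ray(a,(307.3,201.3),.11), "btn",ray(a,(177,233),.062))
cr=np.hstack([cv2.resize(b["img"][130:230,260:380],None,fx=5,fy=5,interpolation=cv2.INTER_CUBIC)])
b1=cv2.resize(b["img"][100:137,325:371],None,fx=4,fy=4); 
cr[:148,:184]=b1
b2=cv2.resize(a["img"][212:255,155:202],None,fx=4,fy=4,interpolation=cv2.INTER_CUBIC); cr[-172:,-188:]=b2
cv2.imwrite("pics/crop2.png",cr[:,:,::-1])
E
```

```text
[[ 0.6877  0.1768  0.069 ]
 [ 0.5408  0.187   0.069 ]
 [ 0.5189 -0.1577  0.069 ]
 [ 0.6664 -0.1683  0.069 ]]
[np.float64(0.1473), np.float64(0.3454), np.float64(0.1479), np.float64(0.3458)]
40 [(np.int32(58), array([306.97, 206.52]), array([305, 199,   5,  16]))]
60 [(np.int32(82), array([306.93, 206.91]), array([305, 199,   5,  17]))]
40 [(np.int32(50), array([194.34, 228.8 ]), array([191, 215,   7,  30])), (np.int32(93), array([178.6 , 232.22]), array([169, 225,  16,  16]))]
60 [(np.int32(94), array([194.32, 229.86]), array([191, 215,   8,  31])), (np.int32(128), array([177.3 , 232.11]), array([168, 224,  18,  17])), (np.int32(21), array([164.24, 235.  ]), array([162, 225,   5,  21]))]
fin@.110 [[ 0.59664211 -0.06501223  0.11      ]] btn [[0.51475644 0.33632566 0.062     ]]
```

View pics/crop2.png

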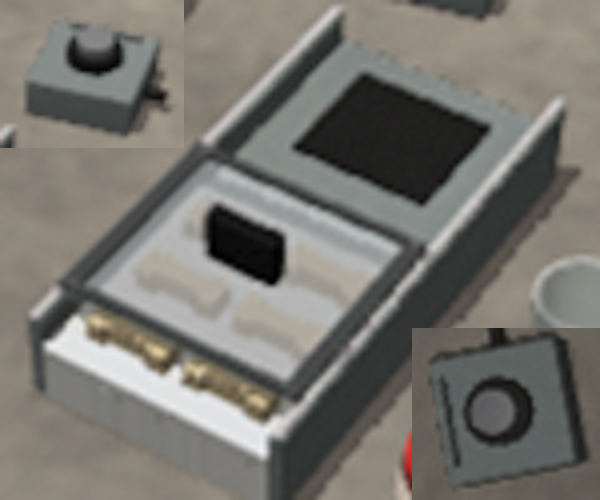

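```bash
python3 - <<'E'
from h import *
a=snap("top")
W=ray(a,[(228,175.6),(225.3,233.6),(339.3,238.4),(341.3,180)],.069); print(W.round(4)); print([np.linalg.norm(W[i]-W[(i+1)%4]).round(4) for i in range(4)])
ex=(W[0]+W[3]-W[1]-W[2]);ey=(W[0]+W[1]-W[2]-W[3])
yaw=np.arctan2(ey[1],ey[0])-np.pi/2; yx=np.arctan2(ex[1],ex[0]); print("yaw",np.degrees(yaw),np.degrees(yx))
y=yaw; ux=np.array([np.cos(y),np.sin(y)]);uy=np.array([-ux[1],ux[0]])
c=W[:,:2].mean(0)-uy*0.0875; print("origin",c)
f=ray(a,(307.1,206.9),.105)[0]; print("fin",f,"unit",(f[:2]-c)@ux,(f[:2]-c)@uy)
bt=ray(a,(174.5,232),.062)[0]; print("btn",bt, tool(bt), "fin",tool(f))
o=ctrl.get_obs(); Rt=R(o["tool_rot"])
print("tool yaw of x",np.degrees(np.arctan2(Rt[1,0],Rt[0,0])))
E
```

```text
[[ 0.685   0.1769  0.069 ]
 [ 0.5087  0.1875  0.069 ]
 [ 0.4846 -0.1566  0.069 ]
 [ 0.6612 -0.1681  0.069 ]]
[np.float64(0.1765), np.float64(0.3449), np.float64(0.1769), np.float64(0.3458)]
yaw -3.979988945959782 -3.581888781066021
origin [ 0.5787909  -0.07739244]
fin [ 0.5804055  -0.06376171  0.105     ] unit 0.0006646228885278002 0.01370992578992216
btn [0.51800877 0.34394906 0.062     ] [ 61.19971354 -73.43429523  18.84441191] fin [ 50.71798227 -33.54575849  14.51518559]
tool yaw of x 23.423644851876563
```

Request:
{"method": "servo_tool", "body": {"increments": [[[8.5, 4.1, -2.7, 0, 8], [8.5, 8.2, -5.4, 0, 16], [8.5, 12.4, -8.2, 0, 24], [8.5, 16.6, -11, 0, 27.4], [8.5, 20.8, -13.8, 0, 27.4]]], "newtons": 40}}

```text
t: 0.8
tool_pos: [0.3843, -0.3637, 0.2504]
tool_rot: [3.139, -0.111, 0.001]
contact_force: [0.6, -0.6, 0.3]
opening: 0.0852
grip_force: 0.0
```

```bash
cat >> h.py <<'E'
def go(x,y,z,yaw=None):
    o=ctrl.get_obs(); r=R(o["tool_rot"]); yw=np.degrees(np.arctan2(r[1,0],r[0,0]))
    print("shift",tool((x,y,z)).round(2),"turn",None if yaw is None else round(yw-yaw,2),"F",np.round(o["contact_force"],1),"open",round(o["opening"],4),"t",round(o["t"],1))
UY=-3.8
c0=np.array([0.5788,-0.0774])
def unit(x,y):
    a=np.radians(UY); return c0+x*np.array([np.cos(a),np.sin(a)])+y*np.array([-np.sin(a),np.cos(a)])
E
python3 -c "
from h import *
go(.5804,-.0638,.17,UY)"
```

```text
shift [ 17.43 -31.3    8.04] turn -0.27 F [ 0.6 -0.6  0.3] open 0.0852 t 0.8
```

Request:
{"method": "servo_tool", "body": {"increments": [[[8.5, 2.2, -4.2, 0, 0], [8.5, 4.4, -8.4, 0, 0], [8.5, 6.6, -12.6, 0, 0], [8.5, 8.8, -16.8, 1, 0], [8.5, 11, -20.5, 2, 0]]]}}

```text
t: 1.3
tool_pos: [0.5086, -0.1665, 0.2308]
tool_rot: [3.139, -0.108, 0.003]
contact_force: [0.5, -0.4, 0.7]
opening: 0.0849
grip_force: 0.0
```

Request:
{"method": "servo_tool", "body": {"increments": [[[8.5, 2.2, -4, 1.5, 0], [8.5, 4.4, -8, 3, 0], [8.5, 6.4, -10.8, 4, 0], [8.5, 6.4, -10.8, 4, 0], [8.5, 6.4, -10.8, 4, 0]]]}}

```text
t: 1.8
tool_pos: [0.5789, -0.0647, 0.1898]
tool_rot: [3.14, -0.107, -0.002]
contact_force: [-0.5, -0.3, 0.4]
opening: 0.0848
grip_force: 0.0
```

```bash
python3 - <<'E'
from h import *
d=snap("wrist","w1.png"); go(.5804,-.0638,.1,UY)
print(proj(d,[[.5804,-.0638,.11]]), d["C"])
E
```

```text
shift [ 0.15 -0.18  9.04] turn -0.17 F [ 0.3 -0.1 -0.7] open 0.0848 t 1.9
[[315.44456456 213.86055279]] [ 0.65208546 -0.06949516  0.31307227]
```

View pics/w1.png

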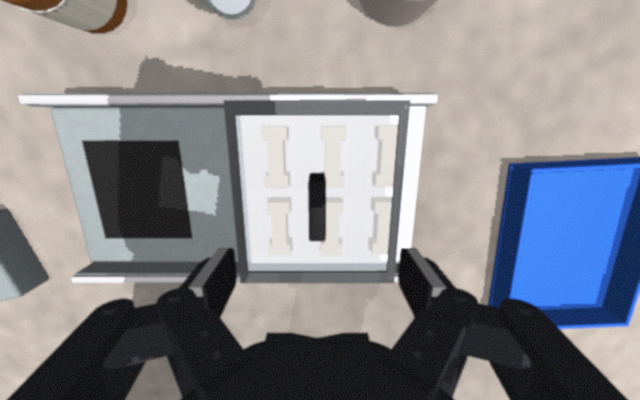

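The wrist view shows the fin centred at about (317,206), as predicted, with the guard slightly ajar. I'll descend on the fin and grip it.

Request:
{"method": "servo_tool", "body": {"increments": [[[8.5, 0.1, -0.2, 3, 0], [8.5, 0.1, -0.2, 6, 0], [8.5, 0.1, -0.2, 8, 0], [8.5, 0.1, -0.2, 9, 0], [8.5, 0.1, -0.2, 9, 0]]]}}

```text
t: 2.35
tool_pos: [0.579, -0.0641, 0.0993]
tool_rot: [-3.139, 0.112, 0.003]
contact_force: [0.3, -0.2, 0.7]
opening: 0.085
grip_force: 0.0
```

Request:
{"method": "servo_tool", "body": {"increments": [[[0.5, 0, 0, 0, 0], [0.5, 0, 0, 0, 0], [0.5, 0, 0, 0, 0], [0.5, 0, 0, 0, 0], [0.5, 0, 0, 0, 0]]]}}

```text
t: 2.85
tool_pos: [0.5804, -0.0635, 0.101]
tool_rot: [3.139, -0.109, 0.001]
contact_force: [-3.6, 1.4, -1.2]
opening: 0.0132
grip_force: 39.1
```

Request:
{"method": "servo_tool", "body": {"increments": [[[0.5, 0, 0, 0, 0], [0.5, 0, 0, 0, 0], [0.5, 0, 0, 0, 0]]]}}

```text
t: 3.15
tool_pos: [0.5805, -0.0634, 0.1011]
tool_rot: [3.139, -0.109, 0.001]
contact_force: [-1.8, -0.0, 5.4]
opening: 0.0132
grip_force: 40.6
```

Request:
{"method": "servo_tool", "body": {"increments": [[[0.5, 0, 0.6, 0, 0], [0.5, 0, 1.1, 0, 0], [0.5, 0, 1.4, 0, 0], [0.5, 0, 1.6, 0, 0], [0.5, 0, 1.6, 0, 0]]]}}

```text
t: 3.65
tool_pos: [0.5794, -0.0788, 0.101]
tool_rot: [-3.138, 0.109, -0.001]
contact_force: [-0.4, 1.5, 5.4]
opening: 0.0137
grip_force: 40.7
```

Request:
{"method": "servo_tool", "body": {"increments": [[[0.5, 0, 0.2, 0, 0], [0.5, 0, 0.4, 0, 0], [0.5, 0, 0.4, 0, 0]]]}}

```text
t: 3.95
tool_pos: [0.5794, -0.0789, 0.101]
tool_rot: [-3.131, 0.108, -0.002]
contact_force: [-0.4, 16.0, 7.1]
opening: 0.0133
grip_force: 41.1
```

Request:
{"method": "servo_tool", "body": {"increments": [[[6, 0, -0.4, 0, 0], [6, 0, -0.4, 0, 0], [6, 0, -0.4, -3, 0], [6, 0, -0.4, -7, 0], [6, 0, -0.4, -10, 0]]]}}

```text
t: 4.45
tool_pos: [0.5791, -0.0797, 0.2018]
tool_rot: [3.139, -0.11, 0.001]
contact_force: [0.2, 0.4, -0.3]
opening: 0.0599
grip_force: 0.0
```

```bash
python3 - <<'E'
from h import *
d=snap("wrist","w2.png"); go(.518,.344,.12,UY)
E
```

```text
shift [ -9.42 -41.91   8.63] turn -0.21 F [ 2.2 -1.7  3.8] open 0.0598 t 4.5
```

View pics/w2.png

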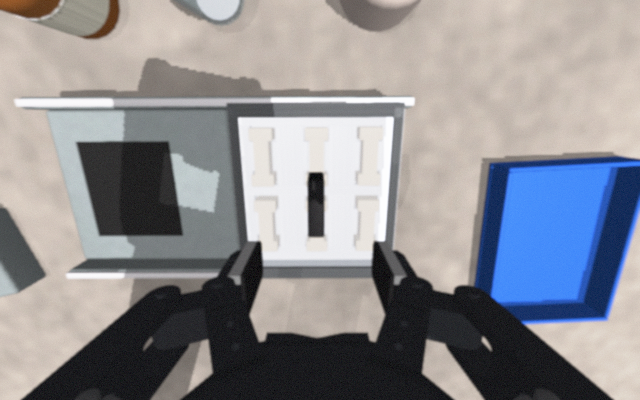

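The guard is now flush with the right end of the rails, so it is shut. All six bars seem to be there. Next is the button.

Request:
{"method": "servo_tool", "body": {"increments": [[[0, -1, -4.6, 0, 0], [0, -2, -9.2, 0, 0], [0, -3, -13.8, 0, 0], [0, -4, -18.4, 0, 0], [0, -5, -23, 0, 0]]]}}

```text
t: 5.0
tool_pos: [0.5444, 0.1549, 0.1997]
tool_rot: [3.139, -0.111, -0.0]
contact_force: [0.3, -0.3, -0.2]
opening: 0.0003
grip_force: 0.0
```

Request:
{"method": "servo_tool", "body": {"increments": [[[0, -1.1, -4.7, 0, 0], [0, -2.2, -9.4, 0, 0], [0, -3.3, -14, 0.5, 0], [0, -4.4, -18.9, 1, 0], [0, -4.4, -18.9, 1.5, 0]]]}}

```text
t: 5.5
tool_pos: [0.5127, 0.3497, 0.1844]
tool_rot: [-3.139, 0.1, 0.001]
contact_force: [-0.4, -0.3, -1.0]
opening: 0.0003
grip_force: 0.0
```

```bash
python3 - <<'E'
from h import *
d=snap("wrist","w3.png"); go(.518,.344,.083,UY); print(proj(d,[[.518,.344,.062]]))
E
```

```text
shift [ 0.55  0.26 10.01] turn 0.05 F [-0.9 -1.2 -0.5] open 0.0 t 5.5
[[322.73904938 194.06745037]]
```

View pics/w3.png

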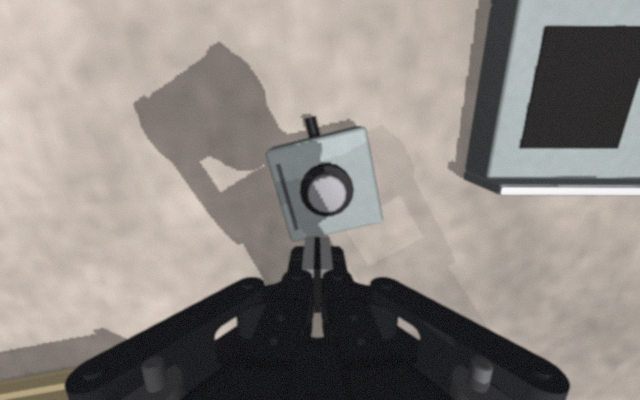

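Request:
{"method": "servo_tool", "body": {"increments": [[[0, 0.4, 0.2, 3, 0], [0, 0.7, 0.4, 6, 0], [0, 0.7, 0.4, 8.5, 0], [0, 0.7, 0.4, 10, 0], [0, 0.7, 0.4, 10, 0]]]}}

```text
t: 6.05
tool_pos: [0.52, 0.3389, 0.0826]
tool_rot: [3.137, -0.111, -0.006]
contact_force: [-0.6, 0.1, -0.1]
opening: 0.0
grip_force: 0.0
```

Request:
{"method": "servo_tool", "body": {"increments": [[[0, 0, 0, 0.3, 0], [0, 0, 0, 0.6, 0], [0, 0, 0, 0.9, 0], [0, 0, 0, 1.1, 0], [0, 0, 0, 1.1, 0]]]}}

```text
t: 6.55
tool_pos: [0.5222, 0.341, 0.0756]
tool_rot: [-3.139, 0.109, -0.005]
contact_force: [0.9, -1.7, 5.1]
opening: 0.0003
grip_force: 2.3
```

Request:
{"method": "servo_tool", "body": {"increments": [[[0, 0, 0, 0.3, 0], [0, 0, 0, 0.5, 0], [0, 0, 0, 0.5, 0]]]}}

```text
t: 6.85
tool_pos: [0.5225, 0.3412, 0.0747]
tool_rot: [3.14, -0.108, 0.003]
contact_force: [-8.0, -7.2, 23.5]
opening: -0.0002
grip_force: 12.1
```

Force climbs to 23 N with almost no travel, so the button is bottomed out. I'll release it and go back to the guard.

Request:
{"method": "servo_tool", "body": {"increments": [[[0, 0, 0, -1.5, 0], [0, 0, 0, -4, 0], [0, 0, 0, -8, 0], [0, 0, 0, -12, 0], [0, 0, 0, -12, 0]]]}}

```text
t: 7.35
tool_pos: [0.5238, 0.3428, 0.1968]
tool_rot: [-3.133, 0.108, -0.016]
contact_force: [0.7, 0.2, 0.7]
opening: -0.0003
grip_force: 0.0
```

```bash
python3 -c "
from h import *
go(.5794,-.0785,.16,UY)"
```

```text
shift [ 8.42 41.67  3.48] turn -0.16 F [0.7 0.2 0.7] open -0.0003 t 7.3
```

Request:
{"method": "servo_tool", "body": {"increments": [[[8.5, 0.9, 4.6, 0, 0], [8.5, 1.8, 9.2, 0, 0], [8.5, 2.7, 13.8, 0, 0], [8.5, 3.7, 18.4, 0, 0], [8.5, 4.6, 23, 0, 0]]]}}

```text
t: 7.85
tool_pos: [0.5502, 0.1068, 0.1882]
tool_rot: [-3.139, 0.108, 0.002]
contact_force: [0.4, -0.0, 1.0]
opening: 0.0721
grip_force: 0.0
```

Request:
{"method": "servo_tool", "body": {"increments": [[[8.5, 0.9, 4.6, 0, 0], [8.5, 1.8, 9.2, 0, 0], [8.5, 2.8, 13.9, 1, 0], [8.5, 3.8, 18.6, 3, 0], [8.5, 3.8, 18.6, 3.5, 0]]]}}

```text
t: 8.35
tool_pos: [0.5746, -0.084, 0.1513]
tool_rot: [-3.139, 0.118, 0.006]
contact_force: [-1.7, 0.4, -0.6]
opening: 0.0849
grip_force: 0.0
```

```bash
python3 -c "
from h import *
go(.5794,-.0785,.1,UY)"
```

```text
shift [ 0.45 -0.58  5.13] turn -0.5 F [-1.7  0.4 -0.6] open 0.0849 t 8.3
```

Request:
{"method": "servo_tool", "body": {"increments": [[[8.5, 0.3, -0.4, 2, 0], [8.5, 0.3, -0.4, 4, 0], [8.5, 0.3, -0.4, 5.1, 0], [0.5, 0.3, -0.4, 5.1, 0], [0.5, 0.3, -0.4, 5.1, 0]]]}}

```text
t: 8.85
tool_pos: [0.5792, -0.0758, 0.1034]
tool_rot: [-3.139, 0.108, 0.0]
contact_force: [0.1, -0.1, 0.6]
opening: 0.0588
grip_force: 0.0
```

Request:
{"method": "servo_tool", "body": {"increments": [[[0.5, 0, 0, 0, 0], [0.5, 0, 0, 0, 0], [0.5, 0, 0, 0, 0], [0.5, 0, 0, 0, 0], [0.5, 0, 0, 0, 0]]]}}

```text
t: 9.35
tool_pos: [0.5798, -0.0766, 0.1046]
tool_rot: [3.139, -0.109, 0.003]
contact_force: [-2.5, -1.5, 6.4]
opening: 0.0132
grip_force: 40.7
```

Request:
{"method": "servo_tool", "body": {"increments": [[[0.5, 0, -1.5, 0, 0], [0.5, 0, -3.5, 0, 0], [0.5, 0, -6, 0, 0], [0.5, 0, -8.5, 0, 0], [0.5, 0, -11, 0, 0]]]}}

```text
t: 9.85
tool_pos: [0.5872, 0.0335, 0.1046]
tool_rot: [3.138, -0.109, 0.001]
contact_force: [-2.1, -3.7, 6.0]
opening: 0.0134
grip_force: 42.0
```

Request:
{"method": "servo_tool", "body": {"increments": [[[0.5, 0, -2, 0, 0], [0.5, 0, -4, 0, 0], [0.5, 0, -5.5, 0, 0], [0.5, 0, -6.5, 0, 0], [0.5, 0, -6.5, 0, 0]]]}}

```text
t: 10.35
tool_pos: [0.5917, 0.1, 0.1046]
tool_rot: [-3.138, 0.107, -0.001]
contact_force: [-2.3, 2.7, 6.6]
opening: 0.0136
grip_force: 42.1
```

Request:
{"method": "servo_tool", "body": {"increments": [[[0.5, 0, -0.3, 0, 0], [0.5, 0, -0.6, 0, 0], [0.5, 0, -0.7, 0, 0], [0.5, 0, -0.7, 0, 0]]]}}

```text
t: 10.75
tool_pos: [0.5917, 0.1011, 0.1046]
tool_rot: [3.131, -0.109, -0.002]
contact_force: [-5.9, -17.1, 9.6]
opening: 0.013
grip_force: 42.6
```

Request:
{"method": "servo_tool", "body": {"increments": [[[6, 0, 0.6, 0, 0], [6, 0, 0.6, 0, 0], [6, 0, 0.6, -3, 0], [6, 0, 0.6, -7, 0], [6, 0, 0.6, -10, 0]]]}}

```text
t: 11.25
tool_pos: [0.5915, 0.1, 0.2049]
tool_rot: [-3.139, 0.109, -0.001]
contact_force: [0.3, -0.4, 0.4]
opening: 0.0603
grip_force: 0.0
```

Request:
{"method": "servo_tool", "body": {"increments": [[[6, -1, 5, 0, 0], [6, -2, 10, 0, 0], [6, -4, 14, 0, 0], [6, -6, 18, 0, 0], [6, -6, 18, 0, 0]]]}}

```text
t: 11.75
tool_pos: [0.5171, -0.079, 0.2027]
tool_rot: [3.139, -0.117, -0.001]
contact_force: [0.3, 0.6, -0.6]
opening: 0.06
grip_force: 0.0
```

Request:
{"method": "servo_tool", "body": {"increments": [[[6, 0, 0, 0, 0], [6, 0, 0, 0, 0], [6, 0, 0, 0, 0]]]}}

```text
t: 12.05
tool_pos: [0.5195, -0.0749, 0.2032]
tool_rot: [-3.139, 0.106, 0.0]
contact_force: [0.6, -0.1, -0.3]
opening: 0.0599
grip_force: 0.0
```

```bash
python3 - <<'E'
from m import *
d=snap("wrist"); go(.5794,-.0785,.1,UY)
c0[:]=[.5794,-.0787]
im=d["img"].copy()
for i,x in enumerate((-.035,.035)):
  for j,y in enumerate((-.052,0,.052)):
    p=proj(d,[*unit(x,y),.059])[0]; q=proj(d,[*unit(x,y),.045])[0]
    print(x,y,p.round(1)); cv2.circle(im,(int(p[0]),int(p[1])),3,(255,0,0),1)
cv2.imwrite("pics/w4.png",im[:,:,::-1])
print(blue(snap("top")))
E
```

```text
shift [ 6.   -0.04 10.32] turn -0.07 F [ 0.4 -0.2 -0.7] open 0.0601 t 12.1
-0.035 -0.052 [370.1 168.9]
-0.035 0 [316.6 169. ]
-0.035 0.052 [263. 169.]
0.035 -0.052 [374.3  91.8]
0.035 0 [316.5  91.8]
0.035 0.052 [258.6  91.9]
[(array([527., 360.]), array([  89.5, -697.1]), array([151.5, 227.4]), 78.6), (array([480., 234.]), array([ 485.2, -589.6]), array([142.5, 106.2]), 45.1), (array([403., 236.]), array([ 485.1, -351.7]), array([150.1, 199.2]), 88.4)]
```

View pics/w4.png

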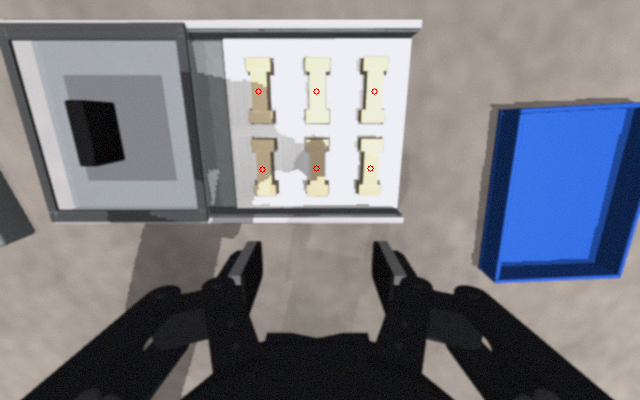

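All six cavities hold bars, and the predicted centres (circles) sit on them: (370,169), (317,169), (263,169), (374,92), (317,92) and (259,92). I'll start with the lower-right bar at (370,169).

Request:
{"method": "servo_tool", "body": {"increments": [[[3.8, 1.2, 2.6, 3, 0], [3.8, 2.5, 5.2, 6, 0], [3.8, 2.5, 5.2, 9, 0], [3.8, 2.5, 5.2, 12, 0], [3.8, 2.5, 5.2, 12, 0]]], "newtons": 60}}

```text
t: 12.65
tool_pos: [0.5372, -0.1279, 0.0781]
tool_rot: [-3.136, 0.108, 0.015]
contact_force: [0.1, -0.1, 0.7]
opening: 0.0379
grip_force: 0.0
```

Request:
{"method": "servo_tool", "body": {"increments": [[[3.8, 0, 0, 0.8, 0], [3.8, 0, 0, 1.5, 0], [3.8, 0, 0, 1.5, 0], [3.8, 0, 0, 1.5, 0]]]}}

```text
t: 13.05
tool_pos: [0.5411, -0.1297, 0.0694]
tool_rot: [3.139, -0.109, 0.003]
contact_force: [0.5, -0.0, 0.3]
opening: 0.0378
grip_force: 0.0
```

```bash
sed -i 's/^c0=.*/c0=np.array([.5794,-.0787])/' h.py; python3 - <<'E'
from h import *
go(*unit(-.035,-.052),.066,UY); d=snap("wrist","w5.png")
E
```

```text
shift [-0.02 -0.15  0.34] turn -0.16 F [ 0.5 -0.   0.3] open 0.0378 t 13.1
```

View pics/w5.png

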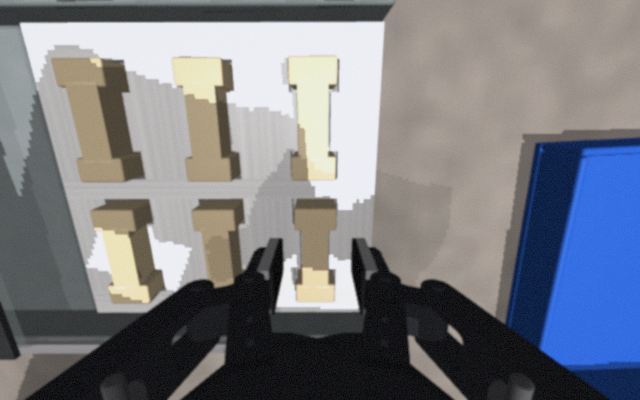

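The fingers straddle the neck of the bar at (315,250), centred. I'll close on it and lift.

Request:
{"method": "servo_tool", "body": {"increments": [[[3.8, 0, -0.1, 0.3, 0], [1, 0, -0.1, 0.3, 0], [0.8, 0, -0.1, 0.3, 0], [0.8, 0, -0.1, 0.3, 0], [0.8, 0, -0.1, 0.3, 0]]]}}

```text
t: 13.6
tool_pos: [0.5407, -0.1288, 0.0656]
tool_rot: [3.14, -0.109, 0.001]
contact_force: [-0.3, 0.2, 1.1]
opening: 0.0122
grip_force: 62.6
```

Request:
{"method": "servo_tool", "body": {"increments": [[[0.8, 0, 0, 0, 0], [0.8, 0, 0, -1, 0], [0.8, 0, 0, -3, 0], [0.8, 0, 0, -7, 0], [0.8, 0, 0, -7.4, 0]]]}}

```text
t: 14.1
tool_pos: [0.5435, -0.1298, 0.1454]
tool_rot: [3.137, -0.109, 0.014]
contact_force: [1.0, -0.7, 0.9]
opening: 0.0122
grip_force: 62.3
```

```bash
cat > carry.py <<'E'
from m import *
import sys
# slot offsets (cm) in tool axes from tray centre
sx,sy=float(sys.argv[1]),float(sys.argv[2])
b=[t for t in blue(snap("top")) if sorted(t[2])[0]>135 and t[1][0]>250]
for t in b: print(*t)
if not b: b=[(0,(485,-352),0,0)]
o=ctrl.get_obs(); r=R(o["tool_rot"])
P=np.array([b[0][1][0]/1e3,b[0][1][1]/1e3,.14])+r@np.array([sx/100,sy/100,0])
go(*P,UY); print("z",o["tool_pos"][2])
E
python3 carry.py -4.5 3.8
```

```text
[403. 236.] [ 485.1 -351.8] [150.2 199.2] 88.4
shift [-8.72 26.37  0.42] turn -0.17 F [0.2 0.2 0.1] open 0.0122 t 14.2
z 0.1440217693551391
```

Request:
{"method": "servo_tool", "body": {"increments": [[[0.8, -1.5, 4.5, 0, 0], [0.8, -3, 9.2, 0, 0], [0.8, -4.6, 14, 0, 0], [0.8, -6.2, 18.8, 0, 0], [0.8, -7.7, 23.4, 0, 0]]]}}

```text
t: 14.65
tool_pos: [0.4458, -0.3578, 0.1382]
tool_rot: [-3.138, 0.109, 0.002]
contact_force: [0.6, 0.0, -0.8]
opening: 0.0123
grip_force: 62.3
```

Request:
{"method": "servo_tool", "body": {"increments": [[[0.8, -1, 3, 0, 0], [0.8, -1, 3, 0, 0], [0.8, -1, 3, 3, 0], [0.8, -1, 3, 6, 0], [0.8, -1, 3, 8, 0]]]}}

```text
t: 15.15
tool_pos: [0.4344, -0.3837, 0.0561]
tool_rot: [-3.136, 0.108, 0.004]
contact_force: [0.0, 0.1, -1.1]
opening: 0.0118
grip_force: 62.3
```

```bash
python3 carry.py -4.5 3.8
```

```text
[401. 230.] [ 485.7 -352.2] [149.8 199.2] 89.2
shift [ 0.51  0.4  -8.74] turn -0.15 F [-1.9  1.9 -2.9] open 0.0123 t 15.2
z 0.05270171231557712
```

Request:
{"method": "servo_tool", "body": {"increments": [[[0.8, 0.4, 0.3, 0.5, 0], [0.8, 0.4, 0.3, 1, 0], [0.8, 0.4, 0.3, 1, 0], [2.4, 0.4, 0.3, 1, 0], [2.4, 0.4, 0.3, 1, 0]]]}}

```text
t: 15.7
tool_pos: [0.4397, -0.3898, 0.0505]
tool_rot: [3.138, -0.109, 0.002]
contact_force: [0.2, 0.1, -0.7]
opening: 0.0242
grip_force: 0.0
```

Request:
{"method": "servo_tool", "body": {"increments": [[[2.4, 0, 0, 0, 0], [2.4, 0, 0, -2, 0], [2.4, 0, 0, -5, 0], [3.8, 0, -3, -9, 0], [3.8, 1, -7, -10, 0]]]}}

```text
t: 16.2
tool_pos: [0.4556, -0.3226, 0.1552]
tool_rot: [3.133, -0.114, 0.011]
contact_force: [-0.0, -0.3, 0.4]
opening: 0.038
grip_force: 0.0
```

Request:
{"method": "servo_tool", "body": {"increments": [[[3.8, 1.3, -4.6, 0, 0], [3.8, 2.6, -9.3, 0, 0], [3.8, 4, -14, 0, 0], [3.8, 5.3, -18.7, 0, 0], [3.8, 6.6, -23.4, 0, 0]]]}}

```text
t: 16.7
tool_pos: [0.5365, -0.0895, 0.15]
tool_rot: [3.139, -0.109, 0.002]
contact_force: [1.2, -0.5, -0.3]
opening: 0.038
grip_force: 0.0
```

```bash
python3 - <<'E'
from h import *
go(*unit(-.035,0),.066,UY); d=snap("wrist","w6.png")
E
```

```text
shift [ 0.69 -1.36  8.4 ] turn -0.19 F [ 1.2 -0.5 -0.3] open 0.038 t 16.7
```

View pics/w6.png

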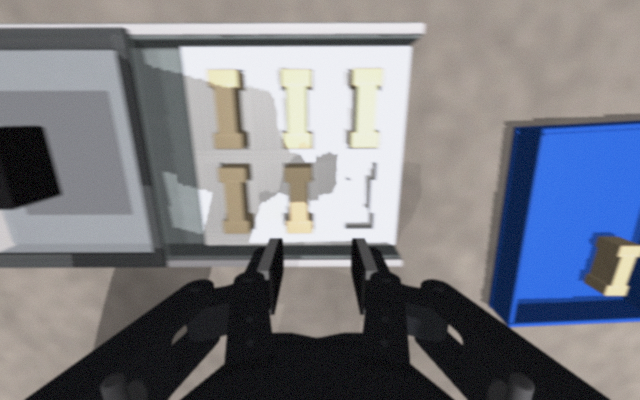

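Bar 1 is in the tray near (615,265), and its cavity at (360,195) is empty. Next is bar 2 at (298,198).

Request:
{"method": "servo_tool", "body": {"increments": [[[3.8, 0.7, -1.4, 1, 0], [3.8, 0.7, -1.4, 4, 0], [3.8, 0.7, -1.4, 7, 0], [3.8, 0.7, -1.4, 7.6, 0], [3.8, 0.7, -1.4, 7.6, 0]]]}}

```text
t: 17.25
tool_pos: [0.5428, -0.0781, 0.0717]
tool_rot: [-3.139, 0.111, 0.005]
contact_force: [0.8, 0.0, 0.3]
opening: 0.0382
grip_force: 0.0
```

```bash
python3 - <<'E'
from h import *
go(*unit(-.035,0),.066,UY)
E
```

```text
shift [ 0.16 -0.19  0.57] turn -0.25 F [0.8 0.  0.3] open 0.0382 t 17.2
```

Request:
{"method": "servo_tool", "body": {"increments": [[[3.8, 0.1, -0.1, 0.4, 0], [3.8, 0.1, -0.1, 0.5, 0], [0.8, 0.1, -0.1, 0.5, 0], [0.8, 0.1, -0.1, 0.5, 0], [0.8, 0.1, -0.1, 0.5, 0]]]}}

```text
t: 17.75
tool_pos: [0.5459, -0.0771, 0.0695]
tool_rot: [3.139, -0.109, 0.003]
contact_force: [-0.0, 1.2, 2.5]
opening: 0.0119
grip_force: 60.7
```

Request:
{"method": "servo_tool", "body": {"increments": [[[0.8, 0, 0, 0, 0], [0.8, 0, 0, -1, 0], [0.8, 0, 0, -3, 0], [0.8, 0, 0, -7, 0], [0.8, 0, 0, -7.4, 0]]]}}

```text
t: 18.25
tool_pos: [0.5479, -0.0776, 0.148]
tool_rot: [3.138, -0.109, 0.013]
contact_force: [0.8, -0.9, 0.7]
opening: 0.0119
grip_force: 60.2
```

```bash
python3 carry.py -4.5 0
```

```text
[403. 236.] [ 485.1 -351.7] [150.1 199.2] 88.4
shift [-8.8  27.79  0.67] turn -0.17 F [ 0.2 -0.6 -0.7] open 0.0118 t 18.3
z 0.14661101354021772
```

Request:
{"method": "servo_tool", "body": {"increments": [[[0.8, -1.5, 4.7, 0, 0], [0.8, -3, 9.4, 0, 0], [0.8, -4.5, 14.1, 0, 0], [0.8, -6, 18.8, 0, 0], [0.8, -7.4, 23.4, 0, 0]]]}}

```text
t: 18.8
tool_pos: [0.4532, -0.3061, 0.141]
tool_rot: [-3.138, 0.109, 0.003]
contact_force: [1.2, 0.3, -0.2]
opening: 0.0119
grip_force: 60.2
```

Request:
{"method": "servo_tool", "body": {"increments": [[[0.8, -1.4, 4.4, 0, 0], [0.8, -1.4, 4.4, 0, 0], [0.8, -1.4, 4.4, 3, 0], [0.8, -1.4, 4.4, 6, 0], [0.8, -1.4, 4.4, 8, 0]]]}}

```text
t: 19.3
tool_pos: [0.4366, -0.346, 0.0589]
tool_rot: [-3.136, 0.109, 0.005]
contact_force: [0.4, 0.7, -0.3]
opening: 0.0119
grip_force: 60.2
```

```bash
python3 carry.py -4.5 0
```

```text
[404. 228.] [ 496.6 -352.4] [149.5 177.7] 89.3
shift [ 1.63  0.32 -8.49] turn -0.17 F [-1.8  1.6 -2.4] open 0.0121 t 19.4
z 0.05563211649794781
```

Request:
{"method": "servo_tool", "body": {"increments": [[[0.8, 0.3, 0.2, 0.5, 0], [0.8, 0.3, 0.2, 1, 0], [0.8, 0.3, 0.2, 1, 0], [2.4, 0.3, 0.2, 1, 0], [2.4, 0.3, 0.2, 1, 0]]]}}

```text
t: 19.85
tool_pos: [0.4414, -0.3508, 0.0534]
tool_rot: [3.138, -0.109, 0.002]
contact_force: [-0.5, -0.8, -0.2]
opening: 0.0242
grip_force: 0.0
```

Request:
{"method": "servo_tool", "body": {"increments": [[[2.4, 0, 0, 0, 0], [2.4, 0, 0, -2, 0], [2.4, 0, 0, -5, 0], [3.8, 0, -3, -9, 0], [3.8, 1, -7, -10, 0]]]}}

```text
t: 20.35
tool_pos: [0.4574, -0.2835, 0.1581]
tool_rot: [3.134, -0.114, 0.011]
contact_force: [1.7, -0.1, -0.1]
opening: 0.0384
grip_force: 0.0
```

Request:
{"method": "servo_tool", "body": {"increments": [[[3.8, 1.4, -4.7, 0, 0], [3.8, 2.8, -9.4, 0, 0], [3.8, 4.2, -14.1, 0, 0], [3.8, 5.6, -18.8, 0, 0], [3.8, 7, -23.5, 0, 0]]]}}

```text
t: 20.85
tool_pos: [0.5423, -0.0497, 0.153]
tool_rot: [3.139, -0.109, 0.002]
contact_force: [0.6, -0.5, 0.4]
opening: 0.0379
grip_force: 0.0
```

```bash
python3 - <<'E'
from h import *
go(*unit(-.035,.052),.066,UY)
E
```

```text
shift [ 0.37 -2.55  8.7 ] turn -0.18 F [ 0.6 -0.5  0.4] open 0.0379 t 20.9
```

Request:
{"method": "servo_tool", "body": {"increments": [[[3.8, 0.3, -2.4, 1, 0], [3.8, 0.3, -2.4, 4, 0], [3.8, 0.3, -2.4, 7, 0], [3.8, 0.3, -2.4, 8, 0], [3.8, 0.3, -2.4, 8, 0]]]}}

```text
t: 21.35
tool_pos: [0.5451, -0.0277, 0.0707]
tool_rot: [-3.139, 0.109, 0.006]
contact_force: [-0.1, -1.0, -0.1]
opening: 0.0378
grip_force: 0.0
```

```bash
python3 - <<'E'
from h import *
go(*unit(-.035,.052),.066,UY)
E
```

```text
shift [ 0.26 -0.34  0.47] turn -0.19 F [-0.1 -1.  -0.1] open 0.0378 t 21.4
```

Request:
{"method": "servo_tool", "body": {"increments": [[[3.8, 0.1, -0.2, 0.4, 0], [3.8, 0.1, -0.2, 0.5, 0], [0.8, 0.1, -0.2, 0.5, 0], [0.8, 0.1, -0.2, 0.5, 0], [0.8, 0.1, -0.2, 0.5, 0]]]}}

```text
t: 21.85
tool_pos: [0.5485, -0.026, 0.0687]
tool_rot: [3.14, -0.109, 0.003]
contact_force: [-0.9, 1.1, 4.4]
opening: 0.0121
grip_force: 61.4
```

Request:
{"method": "servo_tool", "body": {"increments": [[[0.8, 0, 0, 0, 0], [0.8, 0, 0, -1, 0], [0.8, 0, 0, -3, 0], [0.8, 0, 0, -7, 0], [0.8, 0, 0, -7.4, 0]]]}}

```text
t: 22.35
tool_pos: [0.5505, -0.0265, 0.147]
tool_rot: [3.138, -0.109, 0.014]
contact_force: [0.2, -1.4, 1.0]
opening: 0.0121
grip_force: 60.9
```

```bash
python3 carry.py -4.5 -3.8
```

```text
[403. 236.] [ 485.1 -351.8] [150.2 199.2] 88.4
shift [-8.7  29.11  0.57] turn -0.17 F [ 1.7 -0.3  1.2] open 0.0119 t 22.4
z 0.14561173521705853
```

Request:
{"method": "servo_tool", "body": {"increments": [[[0.8, -1.4, 4.7, 0, 0], [0.8, -2.8, 9.4, 0, 0], [0.8, -4.2, 14.1, 0, 0], [0.8, -5.6, 18.8, 0, 0], [0.8, -7, 23.5, 0, 0]]]}}

```text
t: 22.9
tool_pos: [0.4597, -0.2566, 0.1401]
tool_rot: [-3.139, 0.109, 0.003]
contact_force: [0.5, -0.1, -1.1]
opening: 0.012
grip_force: 60.8
```

Request:
{"method": "servo_tool", "body": {"increments": [[[0.8, -1.2, 4.4, 0, 0], [0.8, -1.6, 5.5, 0, 0], [0.8, -1.6, 5.5, 3, 0], [0.8, -1.6, 5.5, 6, 0], [0.8, -1.6, 5.5, 8, 0]]]}}

```text
t: 23.4
tool_pos: [0.4401, -0.3076, 0.058]
tool_rot: [-3.136, 0.109, 0.006]
contact_force: [-0.1, 0.8, -0.7]
opening: 0.012
grip_force: 60.8
```

```bash
python3 carry.py -4.5 -3.8
```

```text
[411. 227.] [ 506.4 -352.3] [150.2 156.5] 88.3
shift [ 2.53  0.29 -8.6 ] turn -0.18 F [-1.4  2.3 -1.9] open 0.0119 t 23.4
z 0.05478501613052468
```

Request:
{"method": "servo_tool", "body": {"increments": [[[0.8, 0.3, 0.2, 0.6, 0], [0.8, 0.3, 0.2, 1.2, 0], [0.8, 0.3, 0.2, 1.2, 0], [0.8, 0.3, 0.2, 1.2, 0], [2.4, 0.3, 0.2, 1.2, 0]]]}}

```text
t: 23.95
tool_pos: [0.4451, -0.3119, 0.0503]
tool_rot: [3.139, -0.109, 0.002]
contact_force: [-0.8, 0.7, -0.2]
opening: 0.0237
grip_force: 0.0
```

Request:
{"method": "servo_tool", "body": {"increments": [[[2.4, 0, 0, 0, 0], [2.4, 0, 0, -2, 0], [2.4, 0, 0, -5, 0], [3.8, 2, -3, -9, 0], [3.8, 5, -6, -10, 0]]]}}

```text
t: 24.45
tool_pos: [0.5001, -0.2567, 0.1544]
tool_rot: [3.135, -0.114, 0.01]
contact_force: [0.5, -1.1, 0.7]
opening: 0.038
grip_force: 0.0
```

Request:
{"method": "servo_tool", "body": {"increments": [[[3.8, 3.2, -3.8, 0, 0], [3.8, 6.4, -7.6, 0, 0], [3.8, 9.6, -11.4, 0, 0], [3.8, 10.4, -12.8, 0, 0], [3.8, 10.4, -12.8, 0, 0]]]}}

```text
t: 24.95
tool_pos: [0.6122, -0.1328, 0.1495]
tool_rot: [3.14, -0.104, 0.0]
contact_force: [-0.5, -0.9, -0.6]
opening: 0.038
grip_force: 0.0
```

```bash
python3 - <<'E'
from h import *
go(*unit(.035,-.052),.066,UY); snap("wrist","w7.png")
E
```

```text
shift [-0.13  0.02  8.35] turn 0.02 F [-0.5 -0.9 -0.6] open 0.038 t 24.9
```

View pics/w7.png

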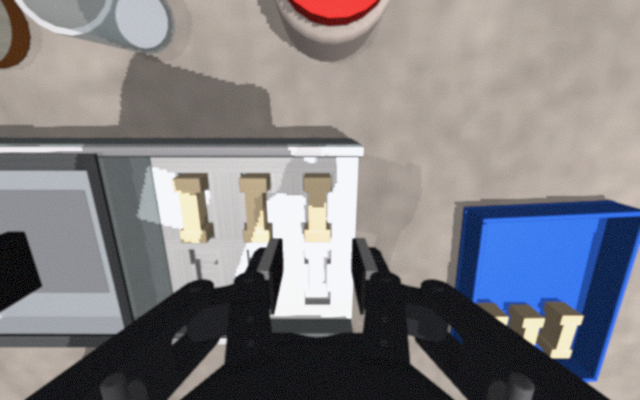

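Three bars stand neatly in the tray near (490,315), (527,325) and (563,330). Bar 4 at (318,208) comes next.

Request:
{"method": "servo_tool", "body": {"increments": [[[3.8, 0, 0, 3, 0], [3.8, 0, 0, 6, 0], [3.8, 0, 0, 7.8, 0], [3.8, 0, 0, 7.8, 0], [3.8, 0, 0, 7.8, 0]]]}}

```text
t: 25.5
tool_pos: [0.6106, -0.1359, 0.0716]
tool_rot: [3.139, -0.112, -0.001]
contact_force: [-0.2, -1.0, 0.8]
opening: 0.0377
grip_force: 0.0
```

```bash
python3 - <<'E'
from h import *
go(*unit(.035,-.052),.066,UY)
E
```

```text
shift [ 0.01 -0.3   0.56] turn -0.27 F [-0.2 -1.   0.8] open 0.0377 t 25.5
```

Request:
{"method": "servo_tool", "body": {"increments": [[[3.8, 0, -0.2, 0.4, 0], [3.8, 0, -0.2, 0.5, 0], [0.8, 0, -0.2, 0.5, 0], [0.8, 0, -0.2, 0.5, 0], [0.8, 0, -0.2, 0.5, 0]]]}}

```text
t: 26.0
tool_pos: [0.612, -0.1328, 0.0672]
tool_rot: [3.139, -0.109, 0.002]
contact_force: [-0.0, 0.2, 2.6]
opening: 0.0119
grip_force: 62.2
```

Request:
{"method": "servo_tool", "body": {"increments": [[[0.8, 0, 0, 0, 0], [0.8, 0, 0, -1, 0], [0.8, 0, 0, -3, 0], [0.8, 0, 0, -7, 0], [0.8, 0, 0, -7.4, 0]]]}}

```text
t: 26.5
tool_pos: [0.6144, -0.1336, 0.1465]
tool_rot: [3.137, -0.109, 0.015]
contact_force: [1.1, -1.1, 0.8]
opening: 0.0122
grip_force: 61.8
```

```bash
python3 carry.py 4.5 3.8
```

```text
[403. 236.] [ 485.1 -351.7] [150.2 199.2] 88.4
shift [-6.82 26.47  0.47] turn -0.18 F [ 1.  -0.4  0.3] open 0.0121 t 26.6
z 0.1450736899444195
```

Request:
{"method": "servo_tool", "body": {"increments": [[[0.8, -1.2, 4.7, 0, 0], [0.8, -2.4, 9.4, 0, 0], [0.8, -3.6, 14.1, 0, 0], [0.8, -4.8, 18.8, 0, 0], [0.8, -6, 23.4, 0, 0]]]}}

```text
t: 27.05
tool_pos: [0.5338, -0.363, 0.1389]
tool_rot: [-3.138, 0.109, 0.002]
contact_force: [1.1, -0.0, -0.0]
opening: 0.0121
grip_force: 61.8
```

Request:
{"method": "servo_tool", "body": {"increments": [[[0.8, -0.7, 3, 0, 0], [0.8, -0.7, 3, 0, 0], [0.8, -0.7, 3, 3, 0], [0.8, -0.7, 3, 6, 0], [0.8, -0.7, 3, 8, 0]]]}}

```text
t: 27.55
tool_pos: [0.525, -0.3891, 0.0567]
tool_rot: [-3.136, 0.108, 0.005]
contact_force: [-1.0, 0.2, -1.0]
opening: 0.0117
grip_force: 61.8
```

```bash
sed -i 's/^if not b.*/b=[(0,(485,-352),0,0)] if len(sys.argv)>3 else b/' carry.py; python3 carry.py 4.5 3.8 1
```

```text
shift [ 0.36  0.46 -8.64] turn -0.14 F [-1.7  2.1 -3.5] open 0.0123 t 27.6
z 0.052995560661743636
```

Request:
{"method": "servo_tool", "body": {"increments": [[[0.8, 0.3, 0.3, 0.6, 0], [0.8, 0.3, 0.3, 1.1, 0], [0.8, 0.3, 0.3, 1.1, 0], [0.8, 0.3, 0.3, 1.1, 0], [2.4, 0.3, 0.3, 1.1, 0]]]}}

```text
t: 28.1
tool_pos: [0.5296, -0.395, 0.0506]
tool_rot: [3.138, -0.109, 0.002]
contact_force: [-0.7, 0.3, 0.2]
opening: 0.0236
grip_force: 0.0
```

Request:
{"method": "servo_tool", "body": {"increments": [[[2.4, 0, 0, 0, 0], [2.4, 0, 0, -2, 0], [2.4, 0, 0, -5, 0], [3.8, 0, -3, -9, 0], [3.8, 1, -7, -10, 0]]]}}

```text
t: 28.6
tool_pos: [0.5455, -0.328, 0.1557]
tool_rot: [3.134, -0.114, 0.012]
contact_force: [1.1, -0.0, 0.0]
opening: 0.0381
grip_force: 0.0
```

Request:
{"method": "servo_tool", "body": {"increments": [[[3.8, 1.1, -4.7, 0, 0], [3.8, 2.2, -9.4, 0, 0], [3.8, 3.4, -14.1, 0, 0], [3.8, 4.5, -18.8, 0, 0], [3.8, 5.6, -23.5, 0, 0]]]}}

```text
t: 29.1
tool_pos: [0.6165, -0.093, 0.1501]
tool_rot: [3.139, -0.109, 0.002]
contact_force: [1.1, -0.0, -0.4]
opening: 0.0378
grip_force: 0.0
```

```bash
python3 - <<'E'
from h import *
go(*unit(.035,0),.066,UY)
E
```

```text
shift [-0.31 -1.18  8.41] turn -0.19 F [ 1.1 -0.  -0.4] open 0.0378 t 29.1
```

Request:
{"method": "servo_tool", "body": {"increments": [[[3.8, -0.3, -1.2, 1, 0], [3.8, -0.3, -1.2, 4, 0], [3.8, -0.3, -1.2, 7, 0], [3.8, -0.3, -1.2, 7.8, 0], [3.8, -0.3, -1.2, 7.8, 0]]]}}

```text
t: 29.6
tool_pos: [0.6123, -0.0828, 0.0695]
tool_rot: [-3.139, 0.11, 0.006]
contact_force: [0.4, -0.1, 0.2]
opening: 0.0376
grip_force: 0.0
```

```bash
python3 - <<'E'
from h import *
go(*unit(.035,0),.066,UY)
E
```

```text
shift [ 0.19 -0.19  0.35] turn -0.21 F [ 0.4 -0.1  0.2] open 0.0376 t 29.6
```

Request:
{"method": "servo_tool", "body": {"increments": [[[3.8, 0.1, -0.1, 0.3, 0], [3.8, 0.1, -0.1, 0.4, 0], [0.8, 0.1, -0.1, 0.4, 0], [0.8, 0.1, -0.1, 0.4, 0], [0.8, 0.1, -0.1, 0.4, 0]]]}}

```text
t: 30.1
tool_pos: [0.6158, -0.082, 0.0687]
tool_rot: [3.139, -0.109, 0.003]
contact_force: [0.0, 0.4, 3.8]
opening: 0.0122
grip_force: 61.5
```

Request:
{"method": "servo_tool", "body": {"increments": [[[0.8, 0, 0, 0, 0], [0.8, 0, 0, -1, 0], [0.8, 0, 0, -3, 0], [0.8, 0, 0, -7, 0], [0.8, 0, 0, -7.4, 0]]]}}

```text
t: 30.6
tool_pos: [0.6178, -0.0824, 0.1473]
tool_rot: [3.138, -0.109, 0.014]
contact_force: [0.4, -0.8, 0.9]
opening: 0.0118
grip_force: 61.0
```

```bash
python3 carry.py 4.5 0
```

```text
[403. 236.] [ 485.1 -351.7] [150.1 199.2] 88.4
shift [-6.81 27.8   0.53] turn -0.17 F [-0.   0.2 -0.2] open 0.0121 t 30.6
z 0.14580228789346947
```

Request:
{"method": "servo_tool", "body": {"increments": [[[0.8, -1.1, 4.7, 0, 0], [0.8, -2.3, 9.4, 0, 0], [0.8, -3.4, 14.1, 0, 0], [0.8, -4.6, 18.8, 0, 0], [0.8, -5.7, 23.4, 0, 0]]]}}

```text
t: 31.15
tool_pos: [0.5402, -0.3123, 0.1397]
tool_rot: [-3.138, 0.109, 0.003]
contact_force: [1.3, 0.5, -0.2]
opening: 0.0118
grip_force: 61.0
```

Request:
{"method": "servo_tool", "body": {"increments": [[[0.8, -1.1, 4.4, 0, 0], [0.8, -1.1, 4.4, 0, 0], [0.8, -1.1, 4.4, 3, 0], [0.8, -1.1, 4.4, 6, 0], [0.8, -1.1, 4.4, 8, 0]]]}}

```text
t: 31.65
tool_pos: [0.5262, -0.3523, 0.0575]
tool_rot: [-3.136, 0.109, 0.006]
contact_force: [-0.5, 0.4, -0.5]
opening: 0.0119
grip_force: 61.0
```

```bash
python3 carry.py 4.5 0 1
```

```text
shift [ 0.49  0.33 -8.58] turn -0.17 F [-1.5  0.6 -3.2] open 0.0119 t 31.7
z 0.05392212009359642
```

Request:
{"method": "servo_tool", "body": {"increments": [[[0.8, 0.3, 0.2, 0.6, 0], [0.8, 0.3, 0.2, 1.1, 0], [0.8, 0.3, 0.2, 1.1, 0], [0.8, 0.3, 0.2, 1.1, 0], [2.4, 0.3, 0.2, 1.1, 0]]]}}

```text
t: 32.2
tool_pos: [0.5313, -0.357, 0.0516]
tool_rot: [3.138, -0.109, 0.003]
contact_force: [-0.4, 0.3, 0.1]
opening: 0.0234
grip_force: 0.0
```

Request:
{"method": "servo_tool", "body": {"increments": [[[2.4, 0, 0, 0, 0], [2.4, 0, 0, -2, 0], [2.4, 0, 0, -5, 0], [3.8, 0, -3, -9, 0], [3.8, 1, -7, -10, 0]]]}}

```text
t: 32.7
tool_pos: [0.5473, -0.2898, 0.1566]
tool_rot: [3.134, -0.114, 0.012]
contact_force: [0.1, 0.8, 0.7]
opening: 0.0381
grip_force: 0.0
```

Request:
{"method": "servo_tool", "body": {"increments": [[[3.8, 1.1, -4.7, 0, 0], [3.8, 2.2, -9.4, 0, 0], [3.8, 3.3, -14.1, 0, 0], [3.8, 4.4, -18.8, 0, 0], [3.8, 5.4, -23.5, 0, 0]]]}}

```text
t: 33.2
tool_pos: [0.6162, -0.0549, 0.1511]
tool_rot: [3.139, -0.109, 0.002]
contact_force: [0.7, -0.4, 0.0]
opening: 0.038
grip_force: 0.0
```

```bash
python3 - <<'E'
from h import *
go(*unit(.035,.052),.066,UY)
E
```

```text
shift [-0.03 -2.58  8.51] turn -0.19 F [ 0.7 -0.4  0. ] open 0.038 t 33.2
```

Request:
{"method": "servo_tool", "body": {"increments": [[[3.8, 0, -2.6, 1, 0], [3.8, 0, -2.6, 4, 0], [3.8, 0, -2.6, 7, 0], [3.8, 0, -2.6, 7.9, 0], [3.8, 0, -2.6, 7.9, 0]]]}}

```text
t: 33.7
tool_pos: [0.6162, -0.0307, 0.0697]
tool_rot: [-3.139, 0.109, 0.005]
contact_force: [-0.5, 0.2, -0.7]
opening: 0.038
grip_force: 0.0
```

```bash
python3 - <<'E'
from h import *
go(*unit(.035,.052),.066,UY)
E
```

```text
shift [ 0.15 -0.16  0.37] turn -0.19 F [-0.5  0.2 -0.7] open 0.038 t 33.7
```

Request:
{"method": "servo_tool", "body": {"increments": [[[3.8, 0, -0.1, 0.3, 0], [3.8, 0, -0.1, 0.4, 0], [0.8, 0, -0.1, 0.4, 0], [0.8, 0, -0.1, 0.4, 0], [0.8, 0, -0.1, 0.4, 0]]]}}

```text
t: 34.2
tool_pos: [0.6184, -0.03, 0.0687]
tool_rot: [3.139, -0.109, 0.004]
contact_force: [-1.0, 0.4, 3.0]
opening: 0.0117
grip_force: 61.6
```

Request:
{"method": "servo_tool", "body": {"increments": [[[0.8, 0, 0, 0, 0], [0.8, 0, 0, -1, 0], [0.8, 0, 0, -3, 0], [0.8, 0, 0, -7, 0], [0.8, 0, 0, -7.4, 0]]]}}

```text
t: 34.7
tool_pos: [0.6205, -0.0302, 0.1473]
tool_rot: [3.138, -0.109, 0.014]
contact_force: [1.7, -0.9, 1.3]
opening: 0.0121
grip_force: 61.1
```

```bash
python3 carry.py 4.5 -3.8
```

```text
[403. 236.] [ 485.1 -351.7] [150.1 199.2] 88.4
shift [-6.72 29.21  0.53] turn -0.17 F [-0.3 -0.3  0.1] open 0.0122 t 34.8
z 0.14586265289993117
```

Request:
{"method": "servo_tool", "body": {"increments": [[[0.8, -1.1, 4.7, 0, 0], [0.8, -2.2, 9.4, 0, 0], [0.8, -3.3, 14.1, 0, 0], [0.8, -4.4, 18.8, 0, 0], [0.8, -5.5, 23.5, 0, 0]]]}}

```text
t: 35.25
tool_pos: [0.5447, -0.2615, 0.1397]
tool_rot: [-3.138, 0.109, 0.003]
contact_force: [1.7, -0.3, 0.5]
opening: 0.0121
grip_force: 61.1
```

Request:
{"method": "servo_tool", "body": {"increments": [[[0.8, -1.2, 4.4, 0, 0], [0.8, -1.2, 5.6, 0, 0], [0.8, -1.2, 5.6, 3, 0], [0.8, -1.2, 5.6, 6, 0], [0.8, -1.2, 5.6, 8, 0]]]}}

```text
t: 35.75
tool_pos: [0.5289, -0.3138, 0.0576]
tool_rot: [-3.136, 0.109, 0.006]
contact_force: [0.5, 0.9, -0.4]
opening: 0.0119
grip_force: 61.1
```

```bash
python3 carry.py 4.5 -3.8 1
```

```text
shift [ 0.5   0.39 -8.57] turn -0.17 F [-2.2  0.6 -1.9] open 0.0121 t 35.8
z 0.054175832224134524
```

Request:
{"method": "servo_tool", "body": {"increments": [[[0.8, 0.3, 0.2, 0.6, 0], [0.8, 0.3, 0.2, 1.1, 0], [0.8, 0.3, 0.2, 1.1, 0], [0.8, 0.3, 0.2, 1.1, 0], [2.4, 0.3, 0.2, 1.1, 0]]]}}

```text
t: 36.3
tool_pos: [0.534, -0.318, 0.0515]
tool_rot: [3.139, -0.109, 0.003]
contact_force: [0.4, 0.3, 0.3]
opening: 0.0237
grip_force: 0.0
```

Request:
{"method": "servo_tool", "body": {"increments": [[[2.4, 0, 0, 0, 0], [2.4, 0, 0, -2, 0], [2.4, 0, 0, -6, 0], [6, -2, -2, -10, 0], [6, -5, -5, -14, 0]]]}}

```text
t: 36.8
tool_pos: [0.4913, -0.2695, 0.1876]
tool_rot: [3.138, -0.11, 0.004]
contact_force: [0.5, 0.2, 1.4]
opening: 0.052
grip_force: 0.0
```

```bash
python3 - <<'E'
from h import *
go(*unit(0,.18),.16,UY); snap("wrist","w8.png")
E
```

```text
shift [  7.36 -37.65   2.72] turn -0.23 F [0.5 0.2 1.4] open 0.052 t 36.8
```

View pics/w8.png

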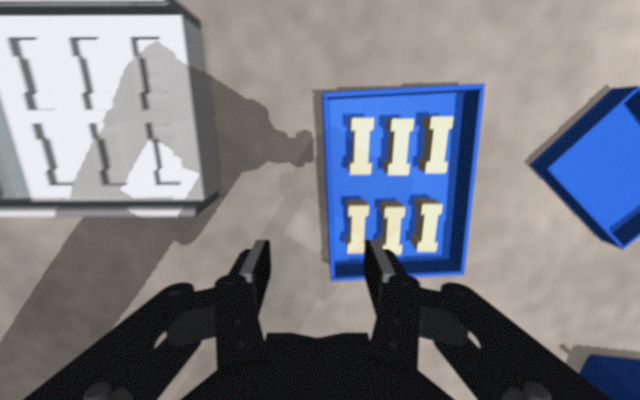

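All six bars are in the tray (x 360–435, y 145–225), and all six cavities are empty. Back to the guard fin at the open end.

Request:
{"method": "servo_tool", "body": {"increments": [[[8.5, 0.9, -4.7, 0, 0], [8.5, 1.8, -9.4, 0, 0], [8.5, 2.7, -14.1, 0, 0], [8.5, 3.6, -18.8, 0, 0], [8.5, 4.6, -23.5, 0, 0]]]}}

```text
t: 37.35
tool_pos: [0.5533, -0.0358, 0.1853]
tool_rot: [3.139, -0.109, 0.002]
contact_force: [1.1, -0.0, -0.1]
opening: 0.0851
grip_force: 0.0
```

Request:
{"method": "servo_tool", "body": {"increments": [[[8.5, 1, -4.7, 0, 0], [8.5, 2, -9.4, 0, 0], [8.5, 2.8, -13.8, 1, 0], [8.5, 2.8, -13.8, 2, 0], [8.5, 2.8, -13.8, 2, 0]]]}}

```text
t: 37.85
tool_pos: [0.5895, 0.099, 0.1629]
tool_rot: [3.139, -0.106, -0.005]
contact_force: [-0.5, 0.5, -0.8]
opening: 0.0851
grip_force: 0.0
```

```bash
python3 - <<'E'
from h import *
go(*unit(0,.18),.1,UY)
E
```

```text
shift [ 0.19 -0.21  6.29] turn -0.05 F [-0.5  0.5 -0.8] open 0.0851 t 37.9
```

Request:
{"method": "servo_tool", "body": {"increments": [[[8.5, 0.2, -0.2, 2.5, 0], [8.5, 0.2, -0.2, 5, 0], [8.5, 0.2, -0.2, 6, 0], [8.5, 0.2, -0.2, 6, 0], [0.5, 0.2, -0.2, 6, 0]]], "newtons": 40}}

```text
t: 38.35
tool_pos: [0.5933, 0.0993, 0.1057]
tool_rot: [-3.14, 0.111, -0.002]
contact_force: [0.5, 0.1, 0.2]
opening: 0.0731
grip_force: 0.0
```

Request:
{"method": "servo_tool", "body": {"increments": [[[0.5, 0, 0, 0, 0], [0.5, 0, 0, 0, 0], [0.5, 0, 0, 0, 0], [0.5, 0, 0, 0, 0], [0.5, 0, 0, 0, 0]]]}}

```text
t: 38.85
tool_pos: [0.593, 0.1001, 0.1054]
tool_rot: [-3.14, 0.108, -0.001]
contact_force: [-1.4, -0.0, 3.5]
opening: 0.0131
grip_force: 40.4
```

Request:
{"method": "servo_tool", "body": {"increments": [[[0.5, 0, 1.5, 0, 0], [0.5, 0, 3.5, 0, 0], [0.5, 0, 6, 0, 0], [0.5, 0, 8.5, 0, 0], [0.5, 0, 11, 0, 0]]]}}

```text
t: 39.35
tool_pos: [0.5857, -0.0102, 0.1054]
tool_rot: [-3.138, 0.108, -0.003]
contact_force: [2.4, 3.5, 1.3]
opening: 0.0131
grip_force: 40.2
```

Request:
{"method": "servo_tool", "body": {"increments": [[[0.5, 0, 2, 0, 0], [0.5, 0, 4, 0, 0], [0.5, 0, 5.5, 0, 0], [0.5, 0, 6.5, 0, 0], [0.5, 0, 6.5, 0, 0]]]}}

```text
t: 39.85
tool_pos: [0.5812, -0.0764, 0.1053]
tool_rot: [3.137, -0.11, 0.003]
contact_force: [2.6, -2.1, 3.1]
opening: 0.0128
grip_force: 40.5
```

Request:
{"method": "servo_tool", "body": {"increments": [[[0.5, 0, 0.3, 0, 0], [0.5, 0, 0.6, 0, 0], [0.5, 0, 0.8, 0, 0], [0.5, 0, 0.8, 0, 0]]]}}

```text
t: 40.25
tool_pos: [0.5811, -0.079, 0.1054]
tool_rot: [-3.133, 0.108, -0.003]
contact_force: [4.4, 11.9, 6.7]
opening: 0.0128
grip_force: 40.9
```

The guard is against the closed stop, at the same position as before with 12 N. I'll release it, lift, check it and go to the button.

Request:
{"method": "servo_tool", "body": {"increments": [[[6, 0, 0, 0, 0], [6, 0, 0, 0, 0], [6, 0, 0, -3, 0], [6, 0, 0, -7, 0], [6, 0, 0, -10, 0]]]}}

```text
t: 40.75
tool_pos: [0.5794, -0.0829, 0.2054]
tool_rot: [3.139, -0.109, -0.003]
contact_force: [0.2, -0.5, 0.4]
opening: 0.0601
grip_force: 0.0
```

```bash
python3 - <<'E'
from h import *
go(.5222,.341,.16,UY); d=snap("wrist","w9.png")
print(proj(d,[[*unit(0,0),.11]]), proj(d,[*unit(-.08,-.075),.074]),proj(d,[*unit(.08,-.075),.074]))
E
```

```text
shift [ -8.65 -41.89   4.53] turn -0.19 F [ 0.2 -0.5  0.4] open 0.0601 t 40.8
[[311.62800102 209.47046854]] [[385.30188968 271.35196755]] [[397.71690852 108.73910918]]
```

View pics/w9.png

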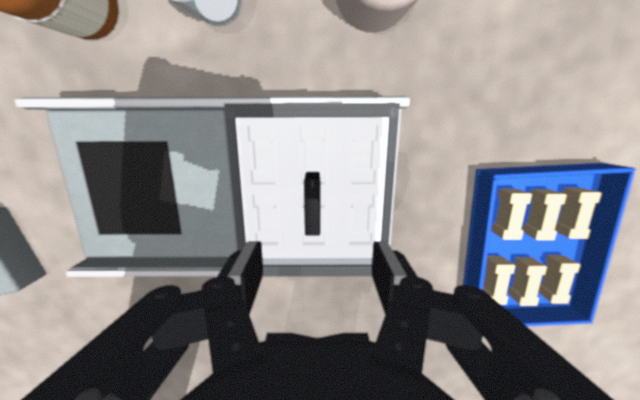

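The guard edge matches its shut prediction at about (397,109) and (385,271), and the tray still holds all six bars. Second button push.

Request:
{"method": "servo_tool", "body": {"increments": [[[0, -1, -4.6, 0, 0], [0, -2, -9.2, 0, 0], [0, -3, -13.8, 0, 0], [0, -4, -18.4, 0, 0], [0, -4.8, -23, 0, 0]]]}}

```text
t: 41.3
tool_pos: [0.5467, 0.1513, 0.2033]
tool_rot: [3.138, -0.11, -0.003]
contact_force: [0.4, 0.4, 1.1]
opening: 0.0001
grip_force: 0.0
```

Request:
{"method": "servo_tool", "body": {"increments": [[[0, -1, -4.7, 0, 0], [0, -2, -9.4, 1, 0], [0, -3, -14.1, 2, 0], [0, -3.9, -18.9, 3.5, 0], [0, -3.9, -18.9, 4.5, 0]]]}}

```text
t: 41.8
tool_pos: [0.52, 0.3453, 0.1573]
tool_rot: [3.139, -0.1, -0.004]
contact_force: [0.3, -0.3, -0.8]
opening: 0.0002
grip_force: 0.0
```

Request:
{"method": "servo_tool", "body": {"increments": [[[0, 0, 0, 0, 0], [0, 0, 0, 0, 0], [0, 0, 0, 0, 0]]]}}

```text
t: 42.1
tool_pos: [0.523, 0.3402, 0.1601]
tool_rot: [3.139, -0.112, 0.001]
contact_force: [-1.0, -0.4, -0.6]
opening: -0.0002
grip_force: 0.0
```

```bash
python3 - <<'E'
from h import *
go(.5222,.341,.083,UY)
E
```

```text
shift [-0.09 -0.08  7.71] turn -0.29 F [-1.  -0.4 -0.6] open -0.0002 t 42.1
```

Request:
{"method": "servo_tool", "body": {"increments": [[[0, 0, 0, 3, 0], [0, 0, 0, 6, 0], [0, 0, 0, 7.5, 0], [0, 0, 0, 7.7, 0], [0, 0, 0, 7.7, 0]]]}}

```text
t: 42.6
tool_pos: [0.523, 0.3411, 0.0835]
tool_rot: [-3.139, 0.11, -0.001]
contact_force: [0.5, -0.5, 0.6]
opening: 0.0001
grip_force: 0.0
```

Request:
{"method": "servo_tool", "body": {"increments": [[[0, 0, 0, 0.3, 0], [0, 0, 0, 0.6, 0], [0, 0, 0, 0.9, 0], [0, 0, 0, 1.1, 0], [0, 0, 0, 1.1, 0]]]}}

```text
t: 43.1
tool_pos: [0.524, 0.342, 0.0749]
tool_rot: [-3.139, 0.109, -0.005]
contact_force: [-2.0, -1.9, 13.5]
opening: 0.0002
grip_force: 6.3
```

Request:
{"method": "servo_tool", "body": {"increments": [[[0, 0, 0, 0.3, 0], [0, 0, 0, 0.5, 0], [0, 0, 0, 0.5, 0]]]}}

```text
t: 43.4
tool_pos: [0.5242, 0.3422, 0.0744]
tool_rot: [-3.14, 0.108, -0.003]
contact_force: [-13.3, -8.5, 34.5]
opening: -0.0
grip_force: 17.0
```

Bottomed out at 34 N, so I'll let it go and check.

Request:
{"method": "servo_tool", "body": {"increments": [[[0, 0, 0, -1.5, 0], [0, 0, 0, -4, 0], [0, 0, 0, -8, 0], [0, 0, 0, -12, 0], [0, 0, 0, -12, 0]]]}}

```text
t: 43.9
tool_pos: [0.5254, 0.3433, 0.1943]
tool_rot: [-3.134, 0.108, -0.016]
contact_force: [-0.2, 0.8, 0.3]
opening: 0.0001
grip_force: 0.0
```

Request:
{"method": "servo_tool", "body": {"increments": [[[0, 0, 0, 0, 0], [0, 0, 0, 0, 0], [0, 0, 0, 0, 0], [0, 0, 0, 0, 0], [0, 0, 0, 0, 0]]]}}

```text
t: 44.4
tool_pos: [0.5218, 0.3412, 0.1854]
tool_rot: [3.139, -0.109, -0.003]
contact_force: [-0.0, 1.2, -0.4]
opening: 0.0002
grip_force: 0.0
```

```bash
python3 - <<'E'
from m import *
a=snap("top"); print(blue(a)); 
cv2.imwrite("pics/fin.png",cv2.resize(a["img"][110:290,150:450],None,fx=2.5,fy=2.5,interpolation=cv2.INTER_CUBIC)[:,:,::-1])
E
```

```text
[(array([527., 360.]), array([  89.3, -697. ]), array([151.2, 227.6]), 78.4), (array([481., 234.]), array([ 484.9, -590. ]), array([141.7, 106.1]), 45.2), (array([400., 239.]), array([ 478.2, -342.1]), array([149.8, 199.1]), 89.3)]
```

View pics/fin.png

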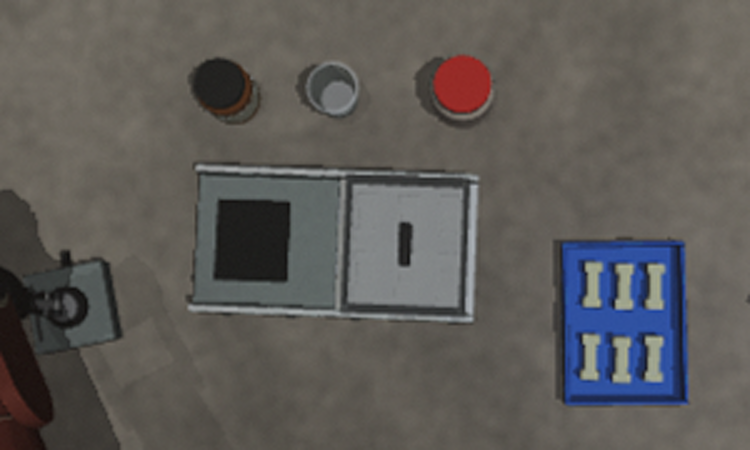

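The guard is shut (frame x 343–467, even strips at both ends). All six bars are in the tray at (625,322), which was nudged about 12 mm with its contents intact, and the jars and cup have not moved. Handing in.

```bash
python3 -c "
from station import ctrl
print(ctrl.finish_job())"
```

```text
the job is handed in; nothing more can be done
None
```

The job is handed in at about 44 s of the 210 s: I closed the guard (it started about 14 mm ajar) before the first button push, moved all six bars into the blue tray, shut the guard and pushed the button a second time; jars and cup were left where they stood, and no verdict came back.

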